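Demagnetise the steel block

ROBOT

A 6-joint arm with a two-finger parallel gripper is mounted at the origin on a cart in front of the work surface, level with it; the furniture and walls round the work are solid. World frame = base frame: x ahead of the robot, y to its left, z up, the work surface at z = 0. Lengths are in m, angles in rad, forces in N, time in s.
With the tool pointing down it reaches from about 0.325 to 0.85 m from the base axis. Payload 15.5 kg.
Tool frame: the origin (TCP) lies midway between the tips of the shut fingers; the grasp point (between the pads) lies 19 mm behind it (grasp_offset is the z of the grasp point in the tool frame, in m); z points along the fingers, y is the direction in which the jaws open and shut (so a half turn about z gives the same grasp; the last joint's range is limited). The gripper opens to 91 mm and grips with 3 to 60 N. Pads are 32 mm wide; open, the fingers measure 118 mm over their backs; the gripper's body (76 mm by 178 mm) begins 60 mm behind the grasp point.
Start: joints at [1.127, 0.494, 1.345, -0, 1.302, -0.096], TCP at [0.214, 0.587, 0.214] pointing down, gripper open.
Joint ranges: [-2.91, 2.91], [-0.82, 2.16], [0.22, 2.67], [-1.22, 4.37], [0.12, 2.79], [-3.08, 3.08]. Speed limits (rad/s): [1.89, 1.89, 2.57, 3.01, 3.01, 3.01].

INTERFACE

Orientations are given as a rotation vector (axis times angle).
In Python, from station import * gives the robot as it stands.
- The arm moves only by the tool play_rows, never from a script. Its argument "moves" is a list that holds one entry, the list of rows, each a list of 7 numbers: the shift along the world's x, y, z in cm, then the turn, a rotation vector about the world's x, y, z in rad, then the finger opening in cm, from 0 to 9.12. In form: [[[dx, dy, dz, wx, wy, wz, fingers], ...]]. A call has 1 to 5 rows; each row is the pose to reach, as a shift and turn from the pose commanded when the call began; what a row does not reach only later rows make up. A row lasts 1/10 s, in which the tool goes at most 50 mm and 8.59 degrees, less where a joint would pass 70% of its speed; a pose out of reach is approached as far as the arm can. A call with a gripper value outside its range is refused whole. The fingers move at their own pace and stop on an object; the grip force is fixed at half the most. Time passes only in rows, so rows that repeat a pose let the fingers close. It gives the time, the measured TCP pose, the force and the opening at its end, in the units of the state.
- get_obs(): the state, without advancing time (a new reading comes with each control period).
- grab_frame(name): name is "scene" or "top"; returns a dict with "pixels" (420x560x3 uint8, red, green, blue), "range_z" (420x560 float32, m along the optical axis (not along the pixel's ray), 0 where there is no reading), "camera_matrix" (3x3 intrinsics, pixels), "view" (4x4, takes a point from world to camera coordinates). Camera axes: x right, y down, z forward; pixel columns grow to the right and rows downward; lengths in m; the calibration is good to about 2 mm. A picture is of the moment at which its call begins.
- job_done(): hands the job in, once; it reports no verdict.
The state is a dict: "clock": time; "joints": joint angles; "qd": joint speeds; "joint_torque": joint torques, N m; "position": TCP position; "tool_rot": TCP orientation; "wrist_force": force on the tool from outside, world axes, zero at the start; "torque": the same for the moment, N m; "width": finger opening in m.
Only numpy, scipy, OpenCV 4.12 (cv2) and the standard library are available. Lean on these libraries where they do the work, as an engineer would, in place of code of your own. Each camera call takes 0.05 s, during which the arm holds its last target.

TASK

Demagnetise the ground steel block: put it flat inside the open shell of the bench demagnetiser without dropping it, and shut the upper shell so that its rim is fully home on the lower one. Then roll the black thumbwheel away from the robot until its bright index bar is uppermost, level with the two pointers beside the slot, and only then press the white start key fully down and let it go. Leave the torch and the square steel plate where they are.

Things in the scene. Friction and masses are not known exactly. Their poses are not given: they have to be found in the camera images.
- demagnetiser: Fixed grey instrument. Origin on the worktop, near the middle of its footprint; at yaw 0 its x points away from the robot, y left, z up. Left part (x -66 to 66, y -8 to 112 mm): lower shell, an open chamber with 6 mm walls, rim at 48 mm. Right part (x -70 to 70, y -104 to -10 mm): console, flat panel 65 mm above the worktop, with the thumbwheel and, nearer the robot, the start key.
- chamber_floor (a point): Centre of the chamber's flat floor, 14 mm above the worktop. The cavity measures 120 mm along the instrument's x, 108 mm along its y, and is 34 mm deep to the rim.
- hinge_mid (a point): Middle of the upper shell's hinge line, which runs along the instrument's x at the left edge of the lower shell, 48 mm above the worktop.
- upper_shell (a joint): Hinge of the upper shell, rad: 0 = shut, rim on rim; 1.57 = upright; starts at 1.65 to 2.0, leaning back to the left; stops at 2.1. The hinge is stiff: the shell stays at any angle it is left at and must be pushed all the way down; near the free edge this takes 1 to 5 N.
- wheel_top (a point): Top of the thumbwheel when not pressed (point fixed to the instrument), 82 mm above the worktop, 17 mm above the panel. The black ribbed wheel, 76 mm in diameter and 22 mm wide, sits in a panel slot 72 mm long along the instrument's x and 27 mm wide, and turns about the instrument's y. It is sprung: it gives downwards 1 mm per 1.5 N, at most 6 mm.
- thumbwheel (a joint): Wheel angle, rad: 0 = its bright index bar (6 mm wide, across the rim) uppermost, in line with two steel pointers on the panel; negative = bar on the robot's side (starts -0.95 to -0.45); grows as the top rolls away from the robot. Stops -1.2, 1.0; stays where left. A fingertip on top at 3 to 6 N moved along x rolls it by friction, 38 mm per rad; turning takes 0.6 N at the rim.
- key_top (a point): Centre of the top of the white start key, 77 mm above the worktop and 12 mm above the panel; 24 mm along the instrument's x, 60 mm along its y. It is pressed straight down.
- start_key (a joint): Travel of the start key, m: 0 = up, 0.006 = fully down (about 5.4 N); springs back.
- block_center (a point): Centre of the loose ground steel block with three holes in its top, 50 x 75 x 25 mm (x, y, z), 0.45 to 0.85 kg, lying flat on the worktop to the right of the instrument; 12.5 mm above its underside. Its own x is the 50 mm direction.
- torch: Loose black torch lying beyond the block, 30 x 126 x 26 mm; leave alone. Origin at the middle of its underside.
- substrate_plate: Loose square steel plate lying left of the instrument, 100 x 100 x 12 mm; leave alone. Origin at the middle of its underside.
- shell_face (a point): Point of the upper shell's flat outer face, in the middle along the hinge, 90 mm from the hinge line towards the free edge, 24 mm outside the rim plane. The upper shell is a hollow tray 132 mm long along the hinge; its free edge is 118 mm from the hinge line. When shut, this face is on top, 72 mm above the worktop, and the free edge points to the instrument's -y.
- hose_bottom (a point): Lower end of the room's fixed blue coiled air hose, which hangs upright from here (50 mm above the worktop) to far above the arm; about 30 mm thick. An obstacle for arm and gripper beyond and to the right of the block.
Not all that is in view belongs to the job. Leave any green look-alike of the part that bears block_center alone.

How it is judged:
By the outcome, as a careful person would: the job done as asked, in the order asked, and still so for the second after the job is handed in, with the robot touching nothing.
It also fails if it takes over 54 s, if anything falls off the work surface, if the arm or the gripper's body presses on something with over 40 N, if the wrist force passes 120 N, or if a joint passes its speed limit or range.

## Working session

There is one attempt and no reset: what is moved stays moved. The work goes in short steps, Python scripts to look and compute and a tool call to move; the robot and the scene stay as the last step left them, time stands still between calls to the robot, and variables do not carry over. Pictures are saved under pics/ and viewed, and the job is handed in when it is done.

Besides the shell and the picture viewer there is one more tool, called after "Emit:" by a JSON object that holds its "name" and its "arguments". play_rows: Moves the arm, as the interface text tells. Its arguments: {"type":"object","properties":{"moves":{"type":"array"}},"required":["moves"]}

```bash
mkdir -p pics; ls
python3 - <<'E'
from station import *
import cv2,numpy as np
print(get_obs())
for n in ("scene","top"):
    f=grab_frame(n)
    np.savez(f"{n}0.npz",**f)
    cv2.imwrite(f"pics/{n}0.png",cv2.resize(f["pixels"][:,:,::-1],None,fx=1.4,fy=1.4))
    print(n,f["camera_matrix"].round(1).tolist(),f["view"].round(3).tolist())
E
```

```text
pics
{'clock': 0.0, 'joints': array([ 1.12652471e+00,  4.94212235e-01,  1.34613130e+00, -1.44378563e-05,
        1.30246945e+00, -9.54644220e-02]), 'qd': array([ 6.27006772e-05, -4.26919657e-05,  7.99664401e-04, -1.13305424e-03,
        3.55462736e-04,  1.66368573e-04]), 'joint_torque': array([-2.05103468e-03, -8.78831935e+01, -3.81861520e+01,  7.08136498e-02,
        5.33244316e-02, -3.75700836e-05]), 'position': array([0.21343075, 0.58703266, 0.21332013]), 'tool_rot': array([-5.45071559e-01, -3.09362864e+00,  1.85316690e-03]), 'wrist_force': array([-0.15706241,  0.28574014,  0.02801773]), 'torque': array([ 0.01999505, -0.02657889,  0.01121753]), 'width': 0.09164077201750892}
scene [[402.4, 0.0, 278.5], [0.0, 402.4, 212.2], [0.0, 0.0, 1.0]] [[0.697, -0.717, -0.008, -0.385], [-0.387, -0.367, -0.846, 0.318], [0.603, 0.593, -0.533, 0.692], [0.0, 0.0, 0.0, 1.0]]
top [[517.5, 0.0, 271.5], [0.0, 517.5, 214.4], [0.0, 0.0, 1.0]] [[0.011, -1.0, -0.002, 0.022], [-0.991, -0.011, -0.136, 0.584], [0.136, 0.003, -0.991, 1.189], [0.0, 0.0, 0.0, 1.0]]
```

View pics/scene0.png

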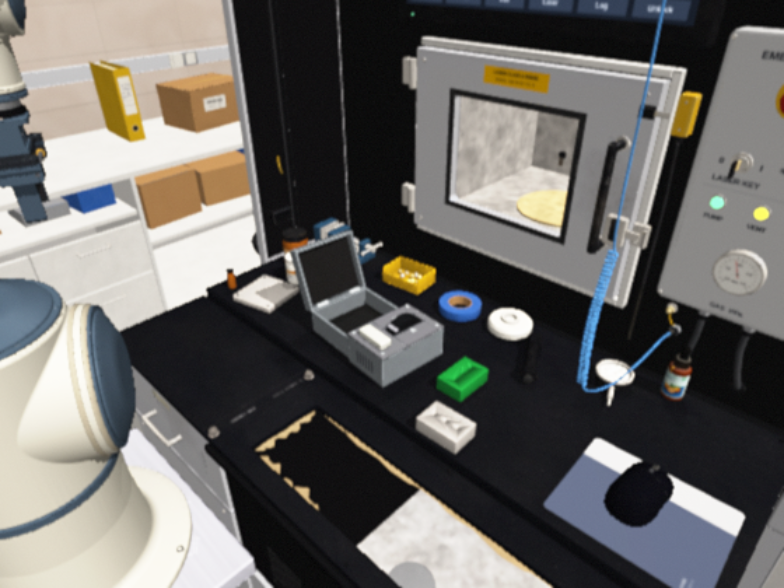

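View pics/top0.png

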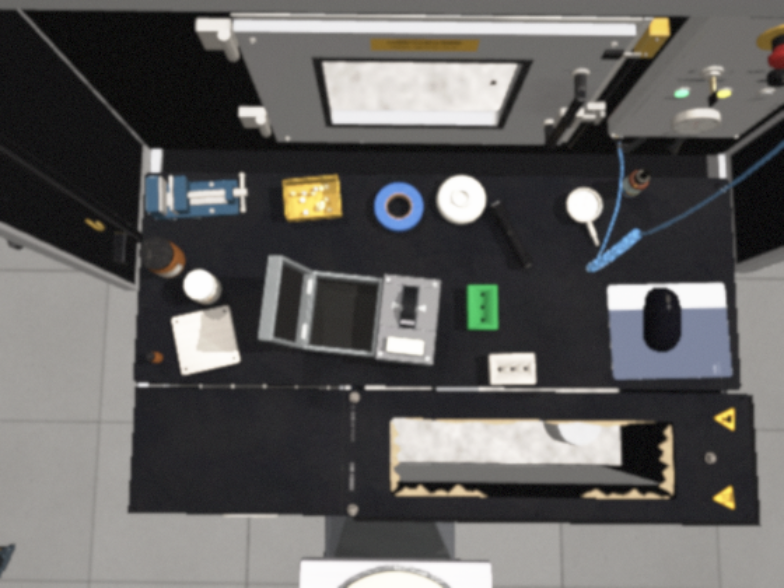

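The block candidates in the top view (shown scaled 1.4x) are the pale grey one with three holes at about (512,369) and the green look-alike at (482,307). The pale grey one fits, since the green one is excluded by the task. The instrument is at (350,315), with its console on the right. I'll confirm with a crop and measure.

```bash
cat > h.py <<'E'
import numpy as np,cv2
def load(n):
    return dict(np.load(n+".npz"))
def world(f,u,v,z=None,d=None):
    K=f["camera_matrix"];V=f["view"];R=V[:3,:3];t=V[:3,3]
    ray=R.T@np.linalg.solve(K,np.array([u,v,1.0])); c=-R.T@t
    s=(z-c[2])/ray[2] if d is None else d
    return c+s*ray
def cloud(f):
    K=f["camera_matrix"];V=f["view"];d=f["range_z"]
    v,u=np.mgrid[:d.shape[0],:d.shape[1]]
    P=np.stack([(u-K[0,2])/K[0,0]*d,(v-K[1,2])/K[1,1]*d,d],-1)
    W=(P-V[:3,3])@V[:3,:3]
    W[d<=0]=np.nan
    return W
def proj(f,p):
    q=f["view"][:3,:3]@np.asarray(p)+f["view"][:3,3]; q=f["camera_matrix"]@q; return q[:2]/q[2]
E
python3 - <<'E'
from h import *
f=load("top0");W=cloud(f);im=f["pixels"]
cv2.imwrite("pics/crop0.png",cv2.resize(im[170:280,180:400,::-1],None,fx=3.6,fy=3.6,interpolation=cv2.INTER_CUBIC))
def s(u,v): print((u,v),W[v,u].round(4),im[v,u])
for u,v in [(366,263),(344,220),(310,190),(290,245),(245,225),(150,245),(250,275),(330,260)]: s(u,v)
# block
Z=W[:,:,2]
m=((Z>0.018)&(Z<0.032)).astype(np.uint8); m[:, :325]=0; m[:245]=0;m[280:]=0;m[:,395:]=0
c=max(cv2.findContours(m,0,1)[0],key=cv2.contourArea)
ys,xs=np.nonzero(m);print("block cloud med",np.nanmean(W[ys,xs],0))
P=np.array([world(f,u,v,z=0.025)[:2] for u,v in c[:,0]]).astype(np.float32)*1000
print("block rect",cv2.minAreaRect(P))
# console panel
m=((Z>0.058)&(Z<0.070)).astype(np.uint8); m[:,:255]=0;m[:,325:]=0;m[:180]=0;m[275:]=0
c=max(cv2.findContours(m,0,1)[0],key=cv2.contourArea)
P=np.array([world(f,u,v,z=0.065)[:2] for u,v in c[:,0]]).astype(np.float32)*1000
print("console rect",cv2.minAreaRect(P), cv2.boxPoints(cv2.minAreaRect(P)))
# key (white)
g=im.min(2); m=((g>195)).astype(np.uint8);m[:,:260]=0;m[:,320:]=0;m[:230]=0;m[265:]=0
c=max(cv2.findContours(m,0,1)[0],key=cv2.contourArea)
P=np.array([world(f,u,v,z=0.077)[:2] for u,v in c[:,0]]).astype(np.float32)*1000
print("key",cv2.minAreaRect(P),c[:,0].mean(0))
E
```

```text
(366, 263) [ 0.4724 -0.2003  0.005 ] [127 120 115]
(344, 220) [ 0.5772 -0.149  -0.0017] [ 53 116  65]
(310, 190) [ 0.6505 -0.0653  0.001 ] [38 36 40]
(290, 245) [ 0.5083 -0.0145  0.0748] [254 254 253]
(245, 225) [0.5602 0.0926 0.0149] [51 50 47]
(150, 245) [0.5096 0.3212 0.0103] [222 216 203]
(250, 275) [ 0.4407  0.0793 -0.0041] [97 95 95]
(330, 260) [ 0.4791 -0.1146 -0.0048] [41 39 42]
block cloud med [ 0.47126959 -0.195561    0.02466674]
block rect ((470.40521240234375, -196.1852569580078), (49.63118362426758, 75.65238952636719), 0.6533143520355225)
console rect ((549.6592407226562, -17.237300872802734), (93.89669799804688, 139.98275756835938), 84.4771957397461) [[475.47437  -57.231613]
 [614.8074   -70.70382 ]
 [623.8441    22.757011]
 [484.5111    36.229218]]
key ((504.9494934082031, -12.65103530883789), (60.64018630981445, 25.500286102294922), 84.30860137939453) [289.05714286 246.4       ]
```

View pics/crop0.png

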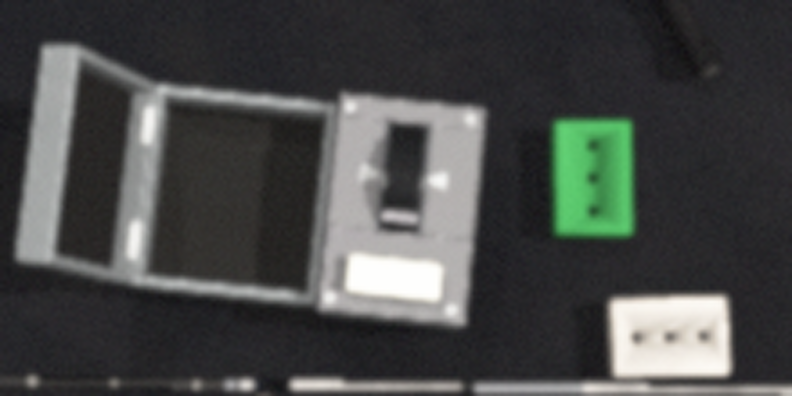

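The enlarged crop confirms the pale block with three holes at crop (671,335), measured at 50x76 mm. The green one at (592,178) is the look-alike. The bar is at crop (400,217), on the robot's side, and the pointers are at (370,172) and (437,180). Next I'll measure the wheel, shell angle and hose.

Run:
```python
from h import *
f=load("top0");W=cloud(f);g=load("scene0");Ws=cloud(g)
yaw=-np.radians(5.55);R=np.array([[np.cos(yaw),-np.sin(yaw)],[np.sin(yaw),np.cos(yaw)]])
O=np.array([.54966,-.01724])-R@[0,-.057]
print("O",O)
def loc(p): return np.r_[R.T@(np.asarray(p)[:2]-O),p[2]]*1000
for n,l in dict(floor=[0,.052],hinge=[0,.112],key=[-.045,-.057]).items(): print(n,O+R@l)
for u,v in [(370,172),(437,180)]:
    print("ptr",loc(world(f,180+u/3.6,170+v/3.6,z=.066)).round(1))
for z in (.066,.07,.075): print("bar",z,loc(world(f,180+400/3.6,170+217/3.6,z=z)).round(1))
# clouds in local frame
for nm,w in(("top",W),("scene",Ws)):
    p=w.reshape(-1,3);p=p[np.isfinite(p[:,0])]
    l=np.c_[(p[:,:2]-O)@R,p[:,2]]*1000
    k=(abs(l[:,0])<50)&(l[:,1]>100)&(l[:,1]<260)&(l[:,2]>60)&(l[:,2]<200)
    q=l[k];print(nm,len(q))
    for a in range(60,200,15):
        s=q[(q[:,2]>=a)&(q[:,2]<a+15)]
        if len(s): print(a,len(s),np.percentile(s[:,1],[2,50,98]).round(1))
    k=(l[:,2]>70)&(l[:,2]<95)&(l[:,1]>-90)&(l[:,1]<-25)&(l[:,0]>-30)&(l[:,0]<60)
    print("wheel",l[k].mean(0).round(1),np.percentile(l[k][:,0],[5,95]).round(1), l[k][:,2].max())
    im=(f if nm=="top" else g)["pixels"].reshape(-1,3)[np.isfinite(w.reshape(-1,3)[:,0])].astype(int)
    b=(im[:,2]-im[:,0]>60)&(p[:,2]>.0)&(p[:,2]<.4)&(p[:,1]<-.25)&(p[:,0]<.9)
    for a in np.arange(.0,.4,.05):
        s=p[b&(p[:,2]>=a)&(p[:,2]<a+.05)]
        if len(s): print("blue",a,len(s),np.median(s,0).round(3),s.min(0).round(3))
```

```text
O [0.55517272 0.03949279]
floor [0.56020187 0.09124903]
hinge [0.56600473 0.15096776]
key [ 0.50487095 -0.01288785]
ptr [ 20.5 -35.3  66. ]
ptr [ 19.9 -78.8  66. ]
bar 0.066 [ -6.5 -57.5  66. ]
bar 0.07 [ -6.9 -57.4  70. ]
bar 0.075 [ -7.5 -57.3  75. ]
top 1085
60 132 [128.8 132.7 135.6]
75 145 [135.  138.2 141.6]
90 136 [140.1 143.3 146.9]
105 152 [144.1 148.5 152.1]
120 47 [149.7 151.5 152.8]
135 15 [152.2 168.5 170.8]
150 458 [148.  158.5 170. ]
wheel [ 18.9 -55.9  77.6] [-5.3 43.6] 86.69541262153513
blue 0.0 22 [ 0.712 -0.391  0.002] [ 0.662 -0.427  0.   ]
blue 0.05 121 [ 0.732 -0.363  0.081] [ 0.63  -0.373  0.05 ]
blue 0.1 45 [ 0.633 -0.313  0.13 ] [ 0.629 -0.319  0.101]
blue 0.15000000000000002 52 [ 0.632 -0.312  0.18 ] [ 0.628 -0.319  0.153]
blue 0.2 85 [ 0.635 -0.313  0.226] [ 0.63  -0.324  0.2  ]
blue 0.25 106 [ 0.641 -0.317  0.275] [ 0.634 -0.327  0.25 ]
scene 1189
60 185 [129.6 134.4 139.4]
75 184 [135.7 140.3 145.3]
90 180 [140.8 145.  149. ]
105 181 [145.5 150.4 154.1]
120 204 [150.5 155.4 160. ]
135 133 [155.9 159.6 164. ]
150 122 [147.3 152.  170.2]
wheel [ 14.8 -57.3  76.7] [-4.4 39.6] 84.13120111757607
blue 0.0 61 [ 0.788 -0.347  0.016] [ 0.712 -0.424  0.   ]
blue 0.05 188 [ 0.653 -0.334  0.079] [ 0.628 -0.371  0.05 ]
blue 0.1 132 [ 0.633 -0.318  0.126] [ 0.628 -0.324  0.1  ]
blue 0.15000000000000002 167 [ 0.634 -0.316  0.175] [ 0.625 -0.323  0.15 ]
blue 0.2 168 [ 0.637 -0.317  0.226] [ 0.629 -0.323  0.2  ]
blue 0.25 151 [ 0.64  -0.32   0.272] [ 0.632 -0.326  0.25 ]
blue 0.30000000000000004 69 [ 0.641 -0.321  0.319] [ 0.634 -0.384  0.302]
blue 0.35000000000000003 50 [ 0.633 -0.32   0.378] [ 0.63  -0.322  0.352]
```

The measurements agree with the sizes given. The instrument origin is (0.555,0.039), yaw -5.5°, with the chamber floor at (0.560,0.091). The shell angle is about 1.9 rad, the wheel about -0.79 rad and the hose about (0.64,-0.32). The block is at (0.4705,-0.196), yaw +0.7°. Now I'll move over the block.

Emit:
{"name": "play_rows", "arguments": {"moves": [[[1.4, -4.4, 0, 0, 0, -0.067, 9], [2.8, -8.7, 0, 0, 0, -0.135, 9], [4.3, -13.0, 0, 0, 0, -0.2, 9], [5.7, -17.4, 0, 0, 0, -0.27, 9], [7.1, -21.8, 0, 0, 0, -0.337, 9]]]}}

```text
clock: 0.6
position: [0.2846, 0.3676, 0.2137]
tool_rot: [-1.06, -2.957, 0.0]
wrist_force: [0.9, 0.3, -0.4]
width: 0.0896
```

Emit:
{"name": "play_rows", "arguments": {"moves": [[[1.4, -4.4, 0, 0, 0, -0.067, 9], [2.8, -8.7, 0, 0, 0, -0.135, 9], [4.3, -13.0, 0, 0, 0, -0.2, 9], [5.7, -17.4, 0, 0, 0, -0.27, 9], [7.1, -21.8, 0, 0, 0, -0.337, 9]]]}}

```text
clock: 1.1
position: [0.3556, 0.1497, 0.2139]
tool_rot: [1.541, 2.738, 0.0]
wrist_force: [1.4, 0.4, -1.1]
width: 0.0898
```

Emit:
{"name": "play_rows", "arguments": {"moves": [[[1.4, -4.4, 0, 0, 0, -0.067, 9], [2.8, -8.7, 0, 0, 0, -0.135, 9], [4.3, -13.0, 0, 0, 0, -0.2, 9], [5.7, -17.4, 0, 0, 0, -0.27, 9], [7.1, -21.8, 0, 0, 0, -0.337, 9]]]}}

```text
clock: 1.6
position: [0.4267, -0.0686, 0.2139]
tool_rot: [-1.979, -2.44, -0.0]
wrist_force: [1.5, 0.7, -0.6]
width: 0.0901
```

```bash
cat > st.py <<'E'
from station import *
import numpy as np
from scipy.spatial.transform import Rotation as Ro
def st():
    o=get_obs();R=Ro.from_rotvec(o["tool_rot"]).as_matrix()
    print("t",round(o["clock"],2),"p",o["position"].round(4),"jaw",round(np.degrees(np.arctan2(R[1,1],R[0,1])),2),"z",R[:,2].round(3),"F",o["wrist_force"].round(2),"w",round(o["width"],4))
    return o
if __name__=="__main__": st()
E
python3 st.py
```

```text
t 1.6 p [ 0.4267 -0.0686  0.2139] jaw 11.91 z [ 0.  0. -1.] F [ 1.48  0.73 -0.56] w 0.0901
```

Emit:
{"name": "play_rows", "arguments": {"moves": [[[1.5, -4.3, 0, 0, 0, -0.07, 9], [2.9, -8.5, 0, 0, 0, -0.14, 9], [4.4, -12.7, 0, 0, 0, -0.197, 9], [4.4, -12.7, -5, 0, 0, -0.197, 9], [4.4, -12.7, -10, 0, 0, -0.197, 9]]]}}

```text
clock: 2.1
position: [0.4716, -0.1955, 0.1133]
tool_rot: [2.206, 2.232, 0.001]
wrist_force: [0.6, 0.0, -1.4]
width: 0.0901
```

Run:
```python
from st import *
import cv2
st()
f=grab_frame("scene")
cv2.imwrite("pics/s1.png",cv2.resize(f["pixels"][:,:,::-1],None,fx=1.4,fy=1.4))
```

```text
t 2.1 p [ 0.4716 -0.1955  0.1133] jaw 0.68 z [ 0.003 -0.002 -1.   ] F [ 0.64  0.02 -1.4 ] w 0.0901
```

View pics/s1.png

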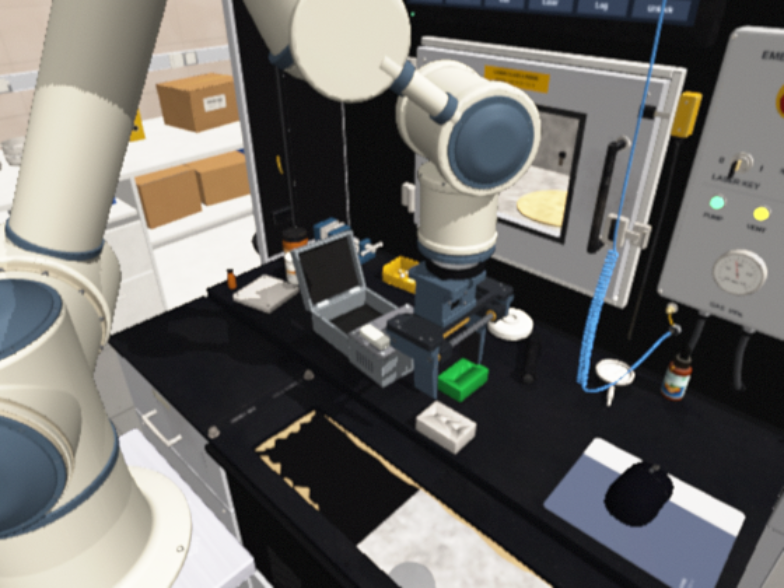

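The gripper is hovering over the block at (447,427). Before descending I'll check the surface height under the near finger and the orientation of the seam strip.

Run:
```python
from h import *
f=load("top0");W=cloud(f)
p=W.reshape(-1,3);p=p[np.isfinite(p[:,0])]
for a in np.arange(.37,.46,.01):
    s=p[(abs(p[:,1]+.196)<.03)&(p[:,0]>=a)&(p[:,0]<a+.01)]
    print(a.round(2),len(s),np.percentile(s[:,2],[5,50,95]).round(4) if len(s) else "")
a=load("scene0")
```

```text
0.37 16 [-0.0305 -0.0264 -0.023 ]
0.38 93 [-0.0298 -0.0192 -0.0122]
0.39 99 [-0.0194 -0.0154 -0.0117]
0.4 104 [-0.0196 -0.016  -0.0113]
0.41 113 [-0.0194 -0.0153 -0.0115]
0.42 106 [-0.0199 -0.0154 -0.0113]
0.43 67 [-0.025  -0.0158 -0.0079]
0.44 126 [-0.4374  0.      0.0263]
0.45 120 [0.0203 0.0247 0.0278]
0.46 95 [0.0158 0.0245 0.0291]
```

Emit:
{"name": "play_rows", "arguments": {"moves": [[[-0.1, 0, -4, 0, 0, 0, 9], [-0.1, 0, -8, 0, 0, 0, 9], [-0.1, 0, -10, 0, 0, 0, 9], [-0.1, 0, -10.9, 0, 0, 0, 9], [-0.1, 0, -10.9, 0, 0, 0, 9]]]}}

```text
clock: 2.65
position: [0.4695, -0.1934, 0.0049]
tool_rot: [-2.205, -2.236, 0.001]
wrist_force: [0.5, -0.2, 0.2]
width: 0.09
```

Emit:
{"name": "play_rows", "arguments": {"moves": [[[0, 0, 0, 0, 0, 0, 4], [0, 0, 0, 0, 0, 0, 4], [0, 0, 0, 0, 0, 0, 4], [0, 0, 0, 0, 0, 0, 4], [0, 0, 0, 0, 0, 0, 4]]]}}

```text
clock: 3.15
position: [0.4699, -0.1938, 0.0053]
tool_rot: [2.205, 2.236, 0.0]
wrist_force: [4.2, 0.4, 1.1]
width: 0.0527
```

```bash
python3 st.py
```

```text
t 3.15 p [ 0.4699 -0.1938  0.0053] jaw 0.8 z [ 0.001 -0.    -1.   ] F [4.25 0.38 1.06] w 0.0527
```

Emit:
{"name": "play_rows", "arguments": {"moves": [[[0, 0, 0, 0, 0, 0, 3], [0, 0, 0, 0, 0, 0, 3], [0, 0, 0, 0, 0, 0, 3], [0, 0, 0, 0, 0, 0, 3]]]}}

```text
clock: 3.55
position: [0.4703, -0.1939, 0.0053]
tool_rot: [2.205, 2.236, 0.001]
wrist_force: [2.5, 1.5, 7.2]
width: 0.0499
```

Emit:
{"name": "play_rows", "arguments": {"moves": [[[0, 0, 0.5, 0, 0, 0, 3], [0, 0, 2, 0, 0, 0, 3], [0, 0, 5, 0, 0, 0, 3], [0, 0, 9, 0, 0, 0, 3], [0, 0, 13, 0, 0, 0, 3]]]}}

```text
clock: 4.05
position: [0.4684, -0.193, 0.1359]
tool_rot: [-2.204, -2.235, 0.001]
wrist_force: [0.6, -1.0, -7.6]
width: 0.0498
```

Run:
```python
from st import *
import cv2
st()
f=grab_frame("scene")
cv2.imwrite("pics/s2.png",cv2.resize(f["pixels"][150:350,250:450,::-1],None,fx=3,fy=3))
```

```text
t 4.05 p [ 0.4684 -0.193   0.1359] jaw 0.8 z [-0.002  0.001 -1.   ] F [ 0.6  -0.96 -7.62] w 0.0498
```

View pics/s2.png

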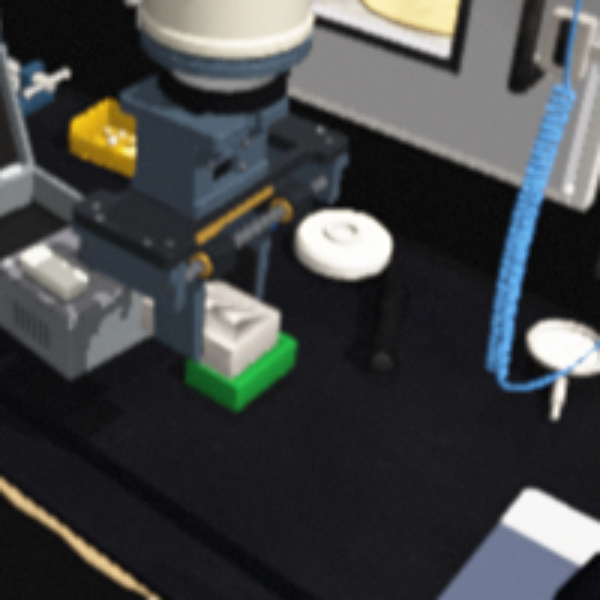

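Holding the block, which reads about 0.75 kg: pale block between the fingers at (240,320). Carrying it over the console to the chamber.

Emit:
{"name": "play_rows", "arguments": {"moves": [[[0.8, 2.4, 0, 0, 0, 0, 3], [2.2, 7, 0, 0, 0, -0.03, 3], [3.6, 11.6, 0, 0, 0, -0.06, 3], [5.0, 16, 0, 0, 0, -0.09, 3], [6.4, 20.4, 0, 0, 0, -0.11, 3]]]}}

```text
clock: 4.6
position: [0.533, 0.0123, 0.1345]
tool_rot: [-2.326, -2.11, 0.002]
wrist_force: [0.7, -0.5, -7.6]
width: 0.0497
```

Emit:
{"name": "play_rows", "arguments": {"moves": [[[1.4, 4.4, 0, 0, 0, 0, 3], [2.2, 7, 0, 0, 0, 0, 3], [2.5, 8.2, 0, 0, 0, 0, 3], [2.5, 8.2, 0, 0, 0, 0, 3], [2.5, 8.2, 0, 0, 0, 0, 3]]]}}

```text
clock: 5.1
position: [0.5578, 0.0917, 0.1345]
tool_rot: [-2.325, -2.112, 0.002]
wrist_force: [-0.4, -0.8, -7.5]
width: 0.0496
```

```bash
python3 st.py
```

```text
t 5.1 p [0.5578 0.0917 0.1345] jaw -5.49 z [-0.001 -0.    -1.   ] F [-0.41 -0.83 -7.54] w 0.0496
```

Emit:
{"name": "play_rows", "arguments": {"moves": [[[0.2, 0.1, -3, 0, 0, 0, 3], [0.2, 0.1, -6, 0, 0, 0, 3], [0.2, 0.1, -8.5, 0, 0, 0, 3], [0.2, 0.1, -10.2, 0, 0, 0, 3], [0.2, 0.1, -10.8, 0, 0, 0, 3]]]}}

```text
clock: 5.6
position: [0.5592, 0.0919, 0.0253]
tool_rot: [-2.326, -2.109, 0.004]
wrist_force: [-0.0, -0.8, -7.4]
width: 0.0496
```

Emit:
{"name": "play_rows", "arguments": {"moves": [[[0, 0, -0.2, 0, 0, 0, 3], [0, 0, -0.4, 0, 0, 0, 3], [0, 0, -0.5, 0, 0, 0, 3], [0, 0, -0.5, 0, 0, 0, 3]]]}}

```text
clock: 6.0
position: [0.5609, 0.0933, 0.0225]
tool_rot: [2.325, 2.112, 0.001]
wrist_force: [0.4, -0.6, -7.3]
width: 0.0498
```

```bash
python3 st.py
```

```text
t 6.0 p [0.5609 0.0933 0.0225] jaw -5.5 z [ 0.001  0.    -1.   ] F [ 0.39 -0.64 -7.29] w 0.0498
```

Emit:
{"name": "play_rows", "arguments": {"moves": [[[0, 0, -0.1, 0, 0, 0, 3], [0, 0, -0.2, 0, 0, 0, 3], [0, 0, -0.2, 0, 0, 0, 3]]]}}

```text
clock: 6.3
position: [0.5606, 0.0934, 0.0199]
tool_rot: [2.325, 2.112, 0.0]
wrist_force: [-0.2, -0.9, -6.9]
width: 0.0499
```

Emit:
{"name": "play_rows", "arguments": {"moves": [[[0, 0, -0.1, 0, 0, 0, 3], [0, 0, -0.1, 0, 0, 0, 3]]]}}

```text
clock: 6.5
position: [0.5607, 0.0935, 0.0193]
tool_rot: [2.325, 2.112, 0.0]
wrist_force: [-1.9, 0.7, 2.7]
width: 0.0499
```

It has touched down on the floor. Releasing to a 6.5 cm opening, which leaves the fingers inside the cavity, then lifting.

Emit:
{"name": "play_rows", "arguments": {"moves": [[[0, 0, 0, 0, 0, 0, 5.4], [0, 0, 0, 0, 0, 0, 6], [0, 0, 0, 0, 0, 0, 6.5], [0, 0, 0, 0, 0, 0, 6.5], [0, 0, 0, 0, 0, 0, 6.5]]]}}

```text
clock: 7.0
position: [0.5606, 0.0934, 0.0189]
tool_rot: [2.325, 2.112, 0.0]
wrist_force: [0.2, -0.6, 0.5]
width: 0.065
```

Emit:
{"name": "play_rows", "arguments": {"moves": [[[0, 0, 1, 0, 0, 0, 6.5], [0, 0, 4, 0, 0, 0, 6.5], [0, 0, 8, 0, 0, 0, 6.5], [0, 0, 13, 0, 0, 0, 6.5], [0, 0, 18, 0, 0, 0, 6.5]]]}}

```text
clock: 7.5
position: [0.56, 0.0933, 0.2014]
tool_rot: [-2.325, -2.112, 0.0]
wrist_force: [2.0, 0.7, -1.1]
width: 0.0651
```

Run:
```python
from st import *
import cv2
st()
f=grab_frame("scene");np.savez("s3.npz",**f)
cv2.imwrite("pics/s3.png",cv2.resize(f["pixels"][120:320,180:380,::-1],None,fx=3,fy=3))
```

```text
t 7.5 p [0.56   0.0933 0.2014] jaw -5.5 z [-0. -0. -1.] F [ 1.98  0.69 -1.14] w 0.0651
```

View pics/s3.png

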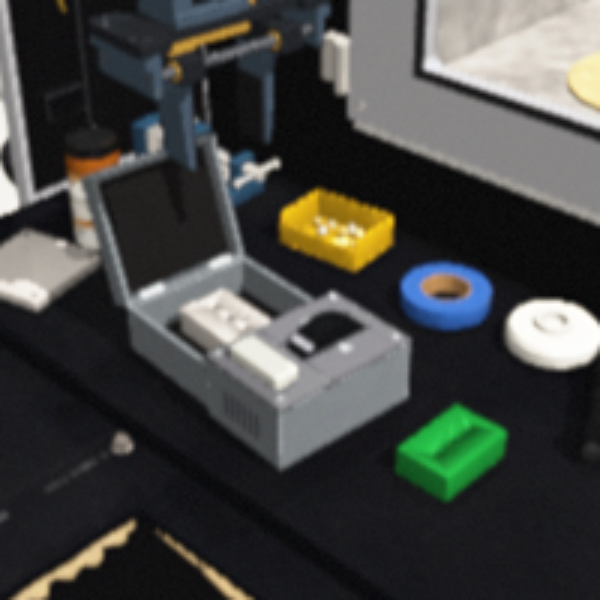

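The block lies flat in the chamber at crop (225,320). Next I'll shut the fingers and move behind the shell.

Emit:
{"name": "play_rows", "arguments": {"moves": [[[0.4, 4, 1.5, 0, 0, 0, 0], [0.8, 8, 1.5, 0, 0, 0, 0], [1.2, 12, 1.5, 0, 0, 0, 0], [1.5, 15.5, 1.5, 0, 0, 0, 0], [1.5, 15.5, 1.5, 0, 0, 0, 0]]]}}

```text
clock: 8.05
position: [0.5754, 0.2523, 0.2145]
tool_rot: [-2.322, -2.116, -0.002]
wrist_force: [-0.9, -1.0, -0.5]
width: 0.0276
```

Emit:
{"name": "play_rows", "arguments": {"moves": [[[0, 0, -3, 0, 0, 0, 0], [0, 0, -6, 0, 0, 0, 0], [0, 0, -8.5, 0, 0, 0, 0], [0, 0, -9.3, 0, 0, 0, 0], [0, 0, -9.3, 0, 0, 0, 0]]]}}

```text
clock: 8.55
position: [0.5752, 0.2479, 0.1206]
tool_rot: [-2.325, -2.112, 0.002]
wrist_force: [-0.4, 0.7, 0.2]
width: 0.0005
```

Run:
```python
from st import *
import cv2
st()
f=grab_frame("scene")
cv2.imwrite("pics/s4.png",cv2.resize(f["pixels"][80:320,130:370,::-1],None,fx=2.5,fy=2.5))
f=grab_frame("top")
cv2.imwrite("pics/t4.png",cv2.resize(f["pixels"][120:320,80:360,::-1],None,fx=2.5,fy=2.5))
```

```text
t 8.55 p [0.5752 0.2479 0.1206] jaw -5.51 z [-0.001 -0.001 -1.   ] F [-0.42  0.74  0.2 ] w 0.0005
```

View pics/s4.png

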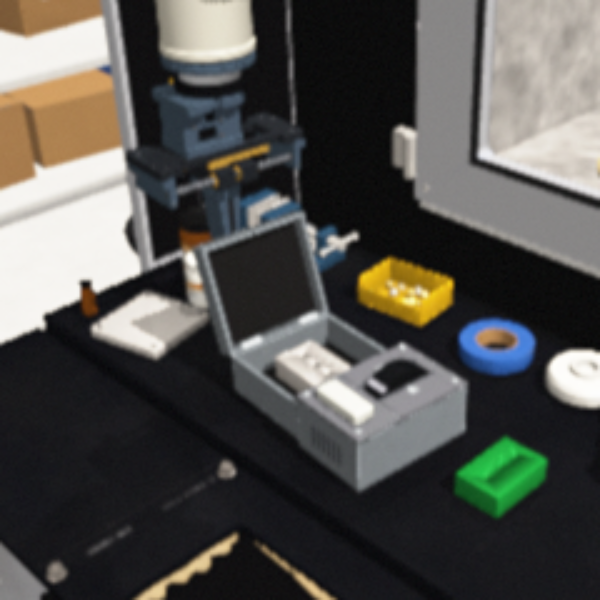

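The shut fingers are behind the shell at crop (222,210). Now I'll push the shell over along its arc.

Emit:
{"name": "play_rows", "arguments": {"moves": [[[-0.15, -1.5, 0.4, 0, 0, 0, 0], [-0.25, -2.8, 0.8, 0, 0, 0, 0], [-0.4, -4, 1.2, 0, 0, 0, 0], [-0.5, -5, 1.5, 0, 0, 0, 0], [-0.55, -5.7, 1.75, 0, 0, 0, 0]]]}}

```text
clock: 9.15
position: [0.5702, 0.1901, 0.139]
tool_rot: [2.326, 2.111, 0.001]
wrist_force: [1.3, 3.1, -1.8]
width: 0.0007
```

Emit:
{"name": "play_rows", "arguments": {"moves": [[[-0.15, -1.7, 0.25, 0, 0, 0, 0], [-0.33, -3.4, 0.3, 0, 0, 0, 0], [-0.46, -4.8, 0.0, 0, 0, 0, 0], [-0.6, -6.1, -0.4, 0, 0, 0, 0], [-0.6, -6.1, -0.4, 0, 0, 0, 0]]]}}

```text
clock: 9.65
position: [0.5634, 0.1284, 0.1336]
tool_rot: [-2.327, -2.11, 0.003]
wrist_force: [-0.5, 0.3, -0.6]
width: 0.0004
```

Run:
```python
from st import *
import cv2
st()
f=grab_frame("scene")
cv2.imwrite("pics/s5.png",cv2.resize(f["pixels"][80:320,130:370,::-1],None,fx=2.5,fy=2.5))
```

```text
t 9.65 p [0.5634 0.1284 0.1336] jaw -5.59 z [-0.002 -0.001 -1.   ] F [-0.49  0.29 -0.57] w 0.0004
```

View pics/s5.png

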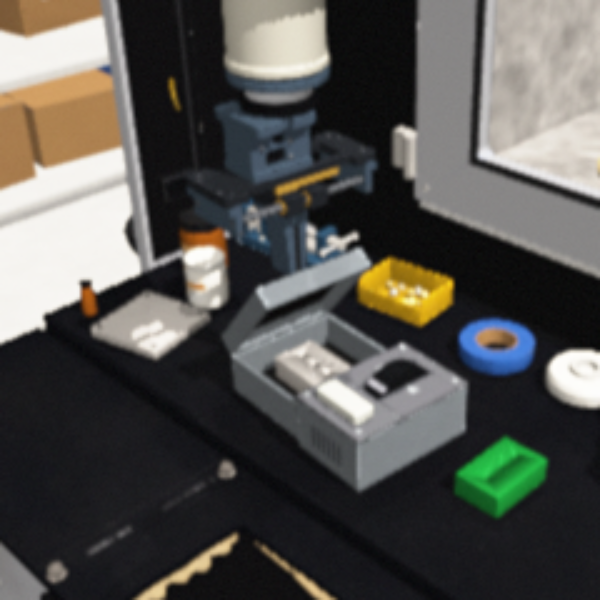

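The shell is at about 0.9 rad with the finger on its face. Continuing down.

Emit:
{"name": "play_rows", "arguments": {"moves": [[[-0.12, -1.3, -0.7, 0, 0, 0, 0], [-0.23, -2.4, -1.5, 0, 0, 0, 0], [-0.32, -3.4, -2.5, 0, 0, 0, 0], [-0.4, -4.2, -3.6, 0, 0, 0, 0], [-0.46, -4.8, -4.8, 0, 0, 0, 0]]]}}

```text
clock: 10.2
position: [0.5593, 0.0814, 0.0853]
tool_rot: [2.326, 2.112, -0.001]
wrist_force: [0.3, -0.9, 1.6]
width: 0.0009
```

Emit:
{"name": "play_rows", "arguments": {"moves": [[[-0.05, -0.5, -0.6, 0, 0, 0, 0], [-0.05, -0.8, -1.1, 0, 0, 0, 0], [-0.05, -0.8, -1.3, 0, 0, 0, 0], [-0.05, -0.8, -1.4, 0, 0, 0, 0]]]}}

```text
clock: 10.6
position: [0.559, 0.0744, 0.0723]
tool_rot: [2.325, 2.112, -0.0]
wrist_force: [-0.3, -1.4, 1.9]
width: 0.0004
```

```bash
python3 st.py
```

```text
t 10.6 p [0.559  0.0744 0.0723] jaw -5.5 z [-0. -0. -1.] F [-0.28 -1.45  1.91] w 0.0004
```

Emit:
{"name": "play_rows", "arguments": {"moves": [[[0, 0, -0.1, 0, 0, 0, 0], [0, 0, -0.2, 0, 0, 0, 0], [0, 0, -0.2, 0, 0, 0, 0]]]}}

```text
clock: 10.9
position: [0.5592, 0.0744, 0.0721]
tool_rot: [2.324, 2.112, 0.001]
wrist_force: [-8.8, -3.1, 28.1]
width: 0.0002
```

The force rose to 28 N at z=72.1 mm, so the rim is home. Lifting to check.

Emit:
{"name": "play_rows", "arguments": {"moves": [[[0, 0, 1, 0, 0, 0, 0], [0, 0, 5, 0, 0, 0, 0], [0, 0, 10, 0, 0, 0, 0], [0, 4, 13, 0, 0, 0, 0], [0, 8, 13, 0, 0, 0, 0]]]}}

```text
clock: 11.4
position: [0.5615, 0.1554, 0.2057]
tool_rot: [2.324, 2.107, 0.011]
wrist_force: [0.2, -0.0, -0.8]
width: 0.0004
```

```bash
cat > look.py <<'E'
import sys
from st import *
from h import *
n=sys.argv[1]
st()
O=np.array([.55517,.03949]);yaw=-np.radians(5.55);R2=np.array([[np.cos(yaw),-np.sin(yaw)],[np.sin(yaw),np.cos(yaw)]])
ims=[]
for c in("scene","top"):
    f=grab_frame(c);np.savez(c+n+".npz",**f)
    W=cloud(f);p=W.reshape(-1,3);p=p[np.isfinite(p[:,0])]
    l=np.c_[(p[:,:2]-O)@R2,p[:,2]]*1000
    for y0 in(0,20,60,90):
        k=(abs(l[:,0])<50)&(l[:,1]>y0)&(l[:,1]<y0+15)&(l[:,2]>55)&(l[:,2]<90)
        if k.sum()>10: print(c,"lid y",y0,k.sum(),np.median(l[k][:,2]).round(1))
    u,v=proj(f,np.r_[O+R2@[.0,-.03],.07]).astype(int)
    im=f["pixels"][max(v-60,0):v+60,max(u-60,0):u+60,::-1]
    ims.append(cv2.resize(im,(400,400),interpolation=cv2.INTER_CUBIC))
cv2.imwrite("pics/l%s.png"%n,np.hstack(ims))
E
python3 look.py 6
```

```text
t 11.4 p [0.5615 0.1554 0.2057] jaw -5.61 z [ 0.008  0.001 -1.   ] F [ 0.21 -0.01 -0.84] w 0.0004
scene lid y 0 126 71.3
scene lid y 20 130 71.7
scene lid y 60 118 71.3
scene lid y 90 111 71.7
top lid y 0 276 72.0
top lid y 20 275 71.9
top lid y 60 196 71.9
```

View pics/l6.png

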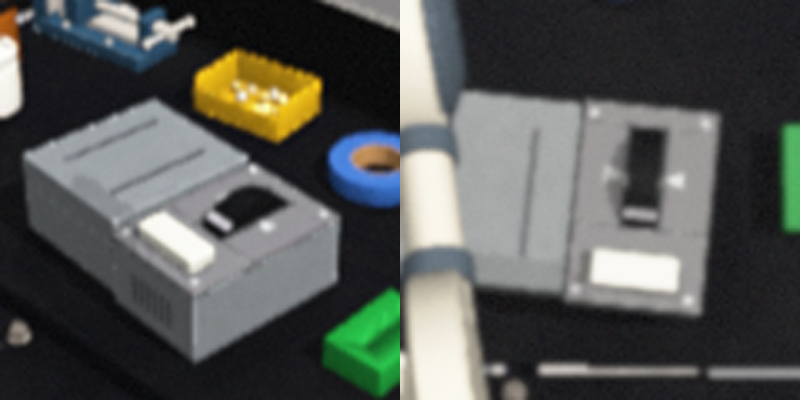

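The lid is flat at 72 mm at every y sampled, so it's fully shut. The bar is still on the near side, at (640,213) in the right half. Moving to above the wheel.

Emit:
{"name": "play_rows", "arguments": {"moves": [[[0, -4.4, 0, 0, 0, 0, 0], [0, -8.8, 0, 0, 0, 0, 0], [0, -13.2, -2, 0, 0, 0, 0], [-0.1, -17.4, -5, 0, 0, 0, 0], [-0.1, -17.4, -9, 0, 0, 0, 0]]]}}

```text
clock: 12.0
position: [0.5592, -0.0241, 0.111]
tool_rot: [2.326, 2.106, 0.003]
wrist_force: [0.5, 1.0, -0.1]
width: 0.0007
```

Emit:
{"name": "play_rows", "arguments": {"moves": [[[0, 0, -1, 0, 0, 0, 0], [0, 0, -1.5, 0, 0, 0, 0], [0, 0, -1.5, 0, 0, 0, 0]]]}}

```text
clock: 12.3
position: [0.5584, -0.0189, 0.0961]
tool_rot: [2.324, 2.113, 0.0]
wrist_force: [-0.5, 0.6, -0.2]
width: 0.0006
```

```bash
python3 st.py
```

```text
t 12.3 p [ 0.5584 -0.0189  0.0961] jaw -5.44 z [ 0.  0. -1.] F [-0.45  0.65 -0.22] w 0.0006
```

Emit:
{"name": "play_rows", "arguments": {"moves": [[[0, 0, -0.8, 0, 0, 0, 0], [0, 0, -1.3, 0, 0, 0, 0], [0, 0, -1.6, 0, 0, 0, 0], [0, 0, -1.7, 0, 0, 0, 0], [0, 0, -1.7, 0, 0, 0, 0]]]}}

```text
clock: 12.8
position: [0.5582, -0.0194, 0.0786]
tool_rot: [2.325, 2.112, 0.001]
wrist_force: [-0.2, 1.9, 4.2]
width: 0.0007
```

Emit:
{"name": "play_rows", "arguments": {"moves": [[[0.4, -0.04, 0, 0, 0, 0, 0], [0.8, -0.08, 0, 0, 0, 0, 0], [1.2, -0.12, 0, 0, 0, 0, 0], [1.6, -0.15, 0, 0, 0, 0, 0], [1.8, -0.17, 0, 0, 0, 0, 0]]]}}

```text
clock: 13.3
position: [0.5767, -0.0214, 0.0785]
tool_rot: [2.325, 2.112, 0.0]
wrist_force: [0.3, 2.6, 4.2]
width: 0.0003
```

Emit:
{"name": "play_rows", "arguments": {"moves": [[[0, 0, 0, 0, 0, 0, 0], [0, 0, 1, 0, 0, 0, 0], [0, 0, 5, 0, 0, 0, 0], [0, 3, 10, 0, 0, 0, 0], [0, 8, 10, 0, 0, 0, 0]]]}}

```text
clock: 13.8
position: [0.5783, 0.0524, 0.183]
tool_rot: [2.325, 2.105, 0.007]
wrist_force: [1.2, 0.1, -1.1]
width: 0.0005
```

```bash
cat >> look.py <<'E'
# bar: bright pixels in wheel slot strip of the top view
f=load("top"+n);im=f["pixels"].astype(int).min(2)
rows=[]
c=np.array([.020,-.057])
pts=[]
ctr=[]
for x in np.arange(-14,56,1.0):
    # sample on the wheel surface at angle
    s=(x-20)/38
    if abs(s)>=.9: continue
    z=.044+.038*np.sqrt(1-s*s)
    vals=[]
    for y in np.arange(-64,-50,2):
        u,v=proj(f,np.r_[O+R2@[x/1000,y/1000],z]); vals.append(cv2.getRectSubPix(im.astype(np.float32),(1,1),(float(u),float(v)))[0,0])
    rows.append((x,np.mean(vals)))
r=np.array(rows);w=np.clip(r[:,1]-90,0,None)
print("bar x off",((r[:,0]*w).sum()/w.sum()-20).round(2) if w.sum() else None,"theta",np.arcsin(((r[:,0]*w).sum()/w.sum()-20)/38).round(3) if w.sum() else None, "max",r[:,1].max().round())
E
python3 look.py 7
```

```text
t 13.8 p [0.5783 0.0524 0.183 ] jaw -5.7 z [ 0.007 -0.001 -1.   ] F [ 1.24  0.08 -1.07] w 0.0005
scene lid y 0 124 71.3
scene lid y 20 118 71.4
scene lid y 60 114 71.4
scene lid y 90 110 71.4
top lid y 60 11 72.7
top lid y 90 217 71.9
bar x off -3.57 theta -0.094 max 234.0
```

View pics/l7.png

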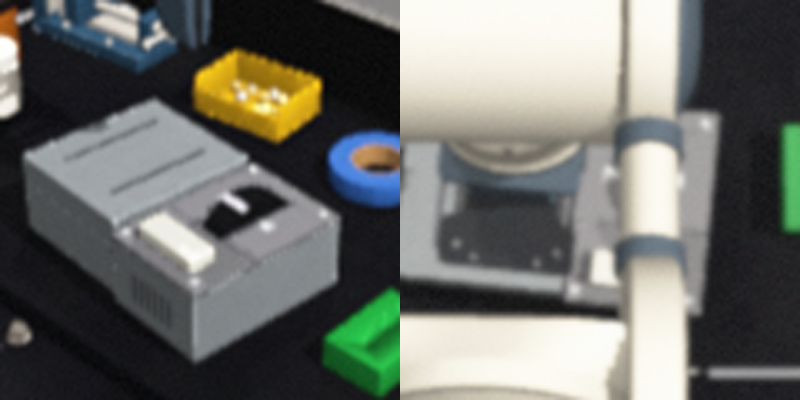

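The wheel has rolled. In the left image the bar is at (237,205), just short of the pointers, and the arm hides it in the top view. I'll measure the bar along the rim in the scene view, checked against the earlier top view.

```bash
cat > bar.py <<'E'
import sys
from h import *
O=np.array([.55517,.03949]);yaw=-np.radians(5.55);R2=np.array([[np.cos(yaw),-np.sin(yaw)],[np.sin(yaw),np.cos(yaw)]])
def bar(name):
    f=load(name);im=f["pixels"].astype(np.float32).min(2);res=[]
    for t in np.arange(-1.0,.8,.01):
        vals=[]
        for y in np.arange(-63,-50,2):
            u,v=proj(f,np.r_[O+R2@[.020+.038*np.sin(t),y/1000],.044+.038*np.cos(t)])
            vals.append(cv2.getRectSubPix(im,(1,1),(float(u),float(v)))[0,0])
        res.append((t,np.mean(vals)))
    r=np.array(res);w=np.clip(r[:,1]-100,0,None)
    k=np.nonzero(w>0)[0]
    print(name,"theta",((r[:,0]*w).sum()/max(w.sum(),1e-9)).round(3),"span",(r[k[0],0].round(2),r[k[-1],0].round(2)) if len(k) else None,"max",r[:,1].max())
    # pointers projected and slot ends for check
    print(" top-centre px",proj(f,np.r_[O+R2@[.02,-.057],.082]).round(1))
for n in sys.argv[1:]: bar(n)
E
python3 bar.py top0 scene0 top6 scene6 scene7
python3 - <<'E'
from h import *
f=load("scene7");im=f["pixels"]
u,v=proj(f,[.5696,-.0192,.075]).astype(int)
cv2.imwrite("pics/b7.png",cv2.resize(im[v-25:v+25,u-35:u+35,::-1],None,fx=10,fy=10,interpolation=cv2.INTER_CUBIC));print(u,v)
E
```

```text
top0 theta -0.761 span (np.float64(-0.92), np.float64(-0.62)) max 182.32493591308594
 top-centre px [292.3 218.1]
scene0 theta -0.763 span (np.float64(-0.87), np.float64(-0.66)) max 192.9454803466797
 top-centre px [289.  226.5]
top6 theta -0.761 span (np.float64(-0.89), np.float64(-0.63)) max 159.91639709472656
 top-centre px [292.3 218.1]
scene6 theta -0.763 span (np.float64(-0.87), np.float64(-0.65)) max 193.7693328857422
 top-centre px [289.  226.5]
scene7 theta -0.288 span (np.float64(-0.42), np.float64(-0.15)) max 221.6128692626953
 top-centre px [289.  226.5]
288 228
```

View pics/b7.png

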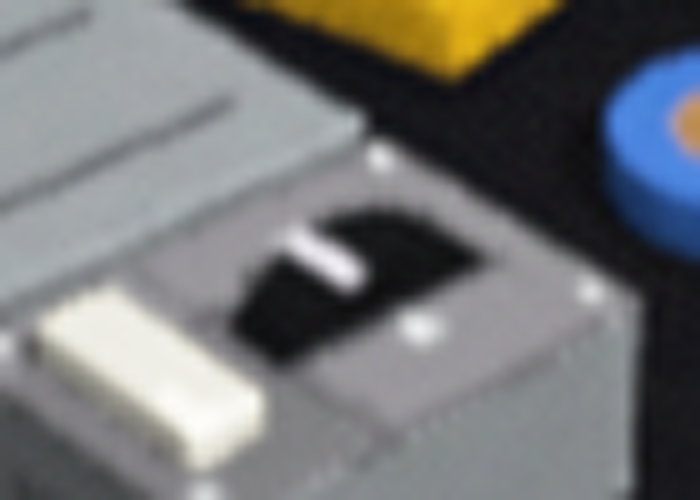

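Both views agreed at -0.76 before the roll. Now θ is about -0.29, a change of 0.475 rad for 18 mm, which matches 38 mm per rad. That leaves about 11 mm to roll.

Emit:
{"name": "play_rows", "arguments": {"moves": [[[-0.6, -4, 0, 0, 0, 0, 0], [-1.3, -7.8, -1, 0, 0, 0, 0], [-1.3, -7.8, -5, 0, 0, 0, 0], [-1.3, -7.8, -8.2, 0, 0, 0, 0], [-1.3, -7.8, -8.2, 0, 0, 0, 0]]]}}

```text
clock: 14.4
position: [0.5602, -0.0242, 0.0928]
tool_rot: [-2.322, -2.108, 0.007]
wrist_force: [0.2, 0.4, 1.2]
width: 0.0005
```

Emit:
{"name": "play_rows", "arguments": {"moves": [[[0, 0, -0.8, 0, 0, 0, 0], [0, 0, -1.3, 0, 0, 0, 0], [0, 0, -1.6, 0, 0, 0, 0], [0, 0, -1.75, 0, 0, 0, 0], [0, 0, -1.75, 0, 0, 0, 0]]]}}

```text
clock: 14.9
position: [0.5635, -0.024, 0.0789]
tool_rot: [2.325, 2.112, 0.001]
wrist_force: [0.4, -0.4, 3.4]
width: 0.0004
```

Emit:
{"name": "play_rows", "arguments": {"moves": [[[0.3, -0.03, 0, 0, 0, 0, 0], [0.6, -0.06, 0, 0, 0, 0, 0], [0.9, -0.08, 0, 0, 0, 0, 0], [1.08, -0.1, 0, 0, 0, 0, 0], [1.08, -0.1, 0, 0, 0, 0, 0]]]}}

```text
clock: 15.4
position: [0.5743, -0.0251, 0.0784]
tool_rot: [2.325, 2.112, 0.001]
wrist_force: [0.2, 1.0, 4.5]
width: 0.0005
```

Emit:
{"name": "play_rows", "arguments": {"moves": [[[0, 0, 0.4, 0, 0, 0, 0], [0, 0, 2, 0, 0, 0, 0], [0, 0, 6, 0, 0, 0, 0], [0, 4, 10, 0, 0, 0, 0], [0, 8, 10, 0, 0, 0, 0]]]}}

```text
clock: 15.9
position: [0.5757, 0.0546, 0.1825]
tool_rot: [2.325, 2.106, 0.006]
wrist_force: [1.5, 0.5, 0.0]
width: 0.0009
```

```bash
python3 look.py 8 | head -1; python3 bar.py scene8
python3 - <<'E'
from h import *
f=load("scene8");im=f["pixels"]
cv2.imwrite("pics/b8.png",cv2.resize(im[203:253,253:323,::-1],None,fx=10,fy=10,interpolation=cv2.INTER_CUBIC))
E
```

```text
t 15.9 p [0.5757 0.0546 0.1825] jaw -5.66 z [ 0.006 -0.    -1.   ] F [1.53 0.46 0.02] w 0.0009
scene8 theta -0.017 span (np.float64(-0.16), np.float64(0.13)) max 210.77902221679688
 top-centre px [289.  226.5]
```

View pics/b8.png

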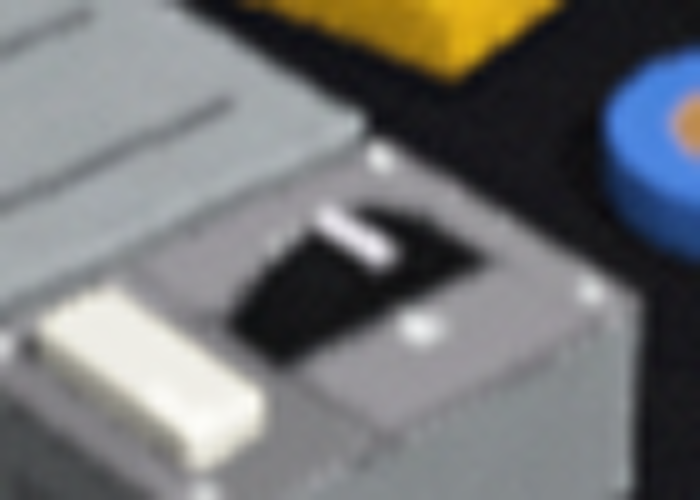

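In the scene view the bar is at θ≈-0.02. I'll move aside to confirm with the top view before pressing the key.

Emit:
{"name": "play_rows", "arguments": {"moves": [[[0, 4, 1, 0, 0, 0, 0], [0, 8, 2, 0, 0, 0, 0], [0, 11, 2, 0, 0, 0, 0], [0, 11, 2, 0, 0, 0, 0]]]}}

```text
clock: 16.4
position: [0.5733, 0.1679, 0.1982]
tool_rot: [-2.322, -2.115, -0.0]
wrist_force: [0.1, -0.6, 0.1]
width: 0.0007
```

```bash
python3 look.py 9; python3 bar.py scene9 top9
python3 - <<'E'
from h import *
f=load("top9");im=f["pixels"]
cv2.imwrite("pics/b9.png",cv2.resize(im[195:255,257:327,::-1],None,fx=10,fy=10,interpolation=cv2.INTER_CUBIC))
E
```

```text
t 16.4 p [0.5733 0.1679 0.1982] jaw -5.33 z [-0.     0.001 -1.   ] F [ 0.06 -0.57  0.06] w 0.0007
scene lid y 0 131 71.1
scene lid y 20 126 71.6
scene lid y 60 120 71.3
scene lid y 90 112 71.4
top lid y 0 277 71.9
top lid y 20 281 71.7
top lid y 60 223 71.6
bar x off -0.89 theta -0.023 max 222.0
scene9 theta -0.017 span (np.float64(-0.16), np.float64(0.13)) max 211.03810119628906
 top-centre px [289.  226.5]
top9 theta -0.023 span (np.float64(-0.16), np.float64(0.12)) max 223.43893432617188
 top-centre px [292.3 218.1]
```

View pics/b9.png

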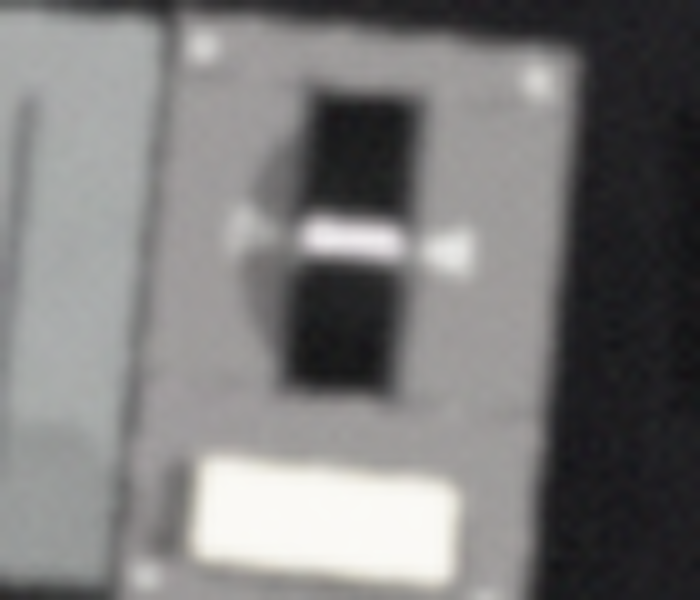

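The bar lies between the two pointers in the top view at (350,237), and both views give |θ| ≈ 0.02 (under 1 mm). Now the key.

Emit:
{"name": "play_rows", "arguments": {"moves": [[[-1.7, -4.4, 0, 0, 0, 0, 0], [-3.4, -8.8, 0, 0, 0, 0, 0], [-5.2, -13.2, 0, 0, 0, 0, 0], [-6.9, -17.8, 0, 0, 0, 0, 0], [-6.9, -17.8, -4, 0, 0, 0, 0]]]}}

```text
clock: 17.0
position: [0.5053, -0.0189, 0.1613]
tool_rot: [2.326, 2.102, 0.005]
wrist_force: [1.0, 1.1, -0.9]
width: 0.0004
```

Emit:
{"name": "play_rows", "arguments": {"moves": [[[0, 0, -3, 0, 0, 0, 0], [0, 0, -5.5, 0, 0, 0, 0], [0, 0, -6.5, 0, 0, 0, 0], [0, 0, -6.8, 0, 0, 0, 0], [0, 0, -6.8, 0, 0, 0, 0]]]}}

```text
clock: 17.5
position: [0.505, -0.0134, 0.0907]
tool_rot: [2.326, 2.112, 0.0]
wrist_force: [-0.2, -0.1, 0.6]
width: 0.0001
```

Emit:
{"name": "play_rows", "arguments": {"moves": [[[0, 0, -0.8, 0, 0, 0, 0], [0, 0, -1.3, 0, 0, 0, 0], [0, 0, -1.7, 0, 0, 0, 0], [0, 0, -2.0, 0, 0, 0, 0], [0, 0, -2.05, 0, 0, 0, 0]]]}}

```text
clock: 18.0
position: [0.5052, -0.0131, 0.071]
tool_rot: [2.324, 2.112, 0.001]
wrist_force: [-8.0, 1.0, 39.4]
width: 0.0003
```

Emit:
{"name": "play_rows", "arguments": {"moves": [[[0, 0, -0.1, 0, 0, 0, 0], [0, 0, -0.1, 0, 0, 0, 0], [0, 0, -0.1, 0, 0, 0, 0]]]}}

```text
clock: 18.3
position: [0.5052, -0.0131, 0.0709]
tool_rot: [2.324, 2.111, 0.002]
wrist_force: [-10.6, 1.2, 52.0]
width: 0.0006
```

The key bottomed at z=71 mm, a full 6 mm of travel. Releasing and retreating.

Emit:
{"name": "play_rows", "arguments": {"moves": [[[0, 0, 0.8, 0, 0, 0, 0], [0, 0, 3, 0, 0, 0, 0], [0, 0, 8, 0, 0, 0, 0], [0.5, 3, 13, 0, 0, 0, 0], [1, 8, 13, 0, 0, 0, 0]]]}}

```text
clock: 18.8
position: [0.5169, 0.0609, 0.2029]
tool_rot: [2.325, 2.105, 0.008]
wrist_force: [0.9, -0.1, -1.3]
width: 0.0003
```

Emit:
{"name": "play_rows", "arguments": {"moves": [[[1, 4, 1, 0, 0, 0, 0], [2, 8, 1, 0, 0, 0, 0], [3, 11, 1, 0, 0, 0, 0], [3, 11, 1, 0, 0, 0, 0]]]}}

```text
clock: 19.2
position: [0.545, 0.1753, 0.208]
tool_rot: [-2.322, -2.116, -0.002]
wrist_force: [-0.1, -1.7, 0.6]
width: 0.0003
```

```bash
python3 look.py 10; python3 bar.py scene10 top10
python3 - <<'E'
from h import *
O=np.array([.55517,.03949]);yaw=-np.radians(5.55);R2=np.array([[np.cos(yaw),-np.sin(yaw)],[np.sin(yaw),np.cos(yaw)]])
for n in("top10","scene10","scene0"):
    W=cloud(load(n));p=W.reshape(-1,3);p=p[np.isfinite(p[:,0])];l=np.c_[(p[:,:2]-O)@R2,p[:,2]]*1000
    k=(abs(l[:,0]+45)<8)&(abs(l[:,1]+57)<22)&(l[:,2]>60);print(n,"key z",np.median(l[k][:,2]).round(1))
E
python3 - <<'E'
import cv2,numpy as np
a=np.load("scene10.npz")["pixels"]
cv2.imwrite("pics/s10.png",cv2.resize(a[:,:,::-1],None,fx=1.4,fy=1.4))
E
```

```text
t 19.2 p [0.545  0.1753 0.208 ] jaw -5.32 z [ 0.001  0.001 -1.   ] F [-0.11 -1.69  0.57] w 0.0003
scene lid y 0 127 71.4
scene lid y 20 120 71.6
scene lid y 60 119 71.2
scene lid y 90 110 71.4
top lid y 0 277 71.8
top lid y 20 276 72.1
top lid y 60 281 72.0
top lid y 90 92 72.0
bar x off -0.89 theta -0.023 max 222.0
scene10 theta -0.017 span (np.float64(-0.16), np.float64(0.13)) max 209.83016967773438
 top-centre px [289.  226.5]
top10 theta -0.023 span (np.float64(-0.16), np.float64(0.12)) max 222.82762145996094
 top-centre px [292.3 218.1]
top10 key z 76.3
scene10 key z 76.2
scene0 key z 76.0
```

View pics/l10.png

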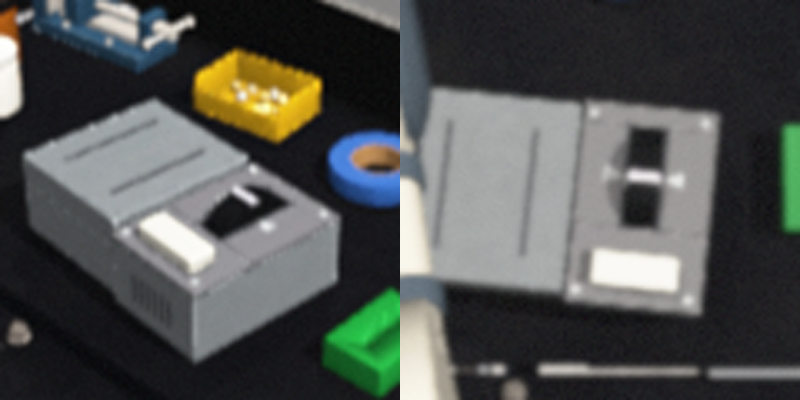

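View pics/s10.png

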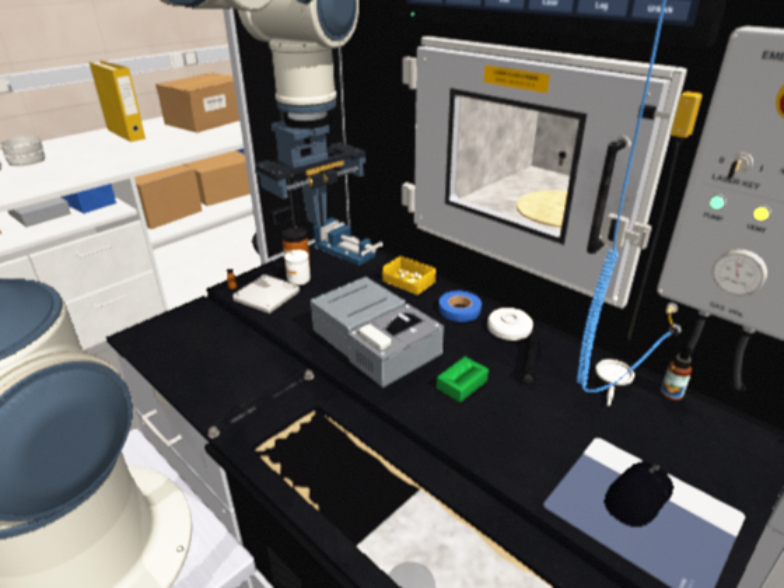

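The lid is shut, the bar is between the pointers, and the key is back up. The torch (528,360) and plate (265,292) haven't moved, and the arm is clear. Handing in.

```bash
python3 -c "
from station import *
print(job_done())"
```

```text
the job is handed in; nothing more can be done
None
```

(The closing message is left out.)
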